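Complete the row on the jar mixer and throw its guard lever

ROBOT

A 6-joint arm with a two-finger parallel gripper is mounted at the origin on the work surface. World frame = base frame: x ahead of the robot, y to its left, z up, the work surface at z = 0. Lengths are in m, angles in rad, forces in N, time in s.
With the tool pointing down it reaches from about 0.425 to 1.125 m from the base axis. Payload 14.9 kg.
Tool frame: the origin (TCP) lies midway between the tips of the shut fingers; the grasp point (between the pads) lies arm.grip_depth behind it (arm.grip_depth is the distance from the TCP to the grasp point, in m); z points along the fingers, y is the line along which they close (so a half turn about z gives the same grasp; the last joint's range is limited). The gripper opens to 91 mm and grips with 3 to 60 N. Pads are 32 mm wide; open, the fingers measure 118 mm over their backs; the gripper's body (76 mm by 178 mm) begins 60 mm behind the grasp point.
Start: joints at [1.103, 0.379, 1.734, -0, 1.028, -0.033], TCP at [0.295, 0.635, 0.214] pointing down, gripper open.
Joint ranges: [-2.77, 2.77], [-0.74, 2.19], [0, 2.66], [-1.06, 4.2], [0.31, 2.87], [-3.08, 3.08]. Speed limits (rad/s): [1.89, 1.89, 2.39, 3.14, 3.14, 3.14].

INTERFACE

Orientations are given as a 3x3 rotation matrix whose columns are the frame's x, y, z axes.
In Python, from rig import arm gives the robot as it stands.
- The arm moves only by the tool apply_moves, never from a script. Its argument "targets" is a list of rows, each a list of 7 numbers: the turn, a rotation vector about the tool's x, y, z each as a share of pi rad, from -1 to 1, then the shift along the tool's x, y, z each as a share of 150 mm, from -1 to 1, then the opening, from -1 (shut) to 1 (fully open). In form: [[ax, ay, az, x, y, z, grip], ...]. A call has 1 to 20 rows; each row is the pose to reach, as a shift and turn from the pose commanded when the call began, along the tool's axes at that moment, turning the shorter way round; what a row does not reach only later rows make up. A row lasts 1/12 s, in which the tool goes at most 41.7 mm and 7.16 degrees, less where a joint would pass 70% of its speed; a pose out of reach is approached as far as the arm can. A call with a number of a shift or a turn outside -1 to 1 is refused whole. A call with a gripper value outside its range is refused whole. The fingers move at their own pace and stop on an object; "squeeze" is the grip in N (left out, the last holds). Time passes only in rows, so rows that repeat a pose let the fingers close. It gives the time, the measured TCP pose, the force, the opening and the grip force at its end, in the units of the state.
- arm.state(): the state, without advancing time (a new reading comes with each control period).
- arm.snapshot(name): name is "scene" or "top" or "wrist"; returns the picture (420x560x3 uint8, red, green, blue); there is no depth.
- arm.camera_model(name): a dict with "fovy" (degrees; the focal length in pixels is half the picture's height over the tangent of half this angle, whatever the lens; pixels are square), "cx", "cy" (the principal point, pixels), "camera_from_world" (4x4, takes a point from world to camera coordinates). Camera axes: x right, y up, looking along -z (the intrinsics and any distortion apply to the point x, -y, -z); pixel columns grow to the right and rows downward; lengths in m; the calibration is good to about 2 mm. A picture is of the moment at which its call begins: read the wrist's pose just before it. camera_model takes no time and is no camera call; for the wrist camera it gives the pose at the moment of the call.
- arm.sign_off(): hands the job in; it is judged then, once.
The state is a dict: "t": time; "joint_pos": joint angles; "joint_vel": joint speeds; "effort": joint torques, N m; "tool_pos": TCP position; "ee_rot": TCP orientation; "ft_force": force on the tool from outside, world axes, zero at the start; "ft_torque": the same for the moment, N m; "finger_gap": finger opening in m; "finger_force": force on a finger pad.
Only numpy, scipy, OpenCV 4.12 (cv2) and the standard library are available. Lean on these libraries where they do the work, as an engineer would, in place of code of your own. Each camera call takes 0.05 s, during which the arm holds its last target. There are 200 camera calls.

TASK

Get the blue jar mixer ready to run: stand the stray amber jar from the bench on the mixer's empty round pad, centred and upright so that it completes the neat row of three, setting it down rather than dropping it and leaving the other two jars where they stand. Then throw the mixer's lever, which brings up the guard rail: push it sideways out of its notch, along the slot, and fully home in the notch that the black arrow on the gate plate points at. Leave the other things on the bench as they are.

Things in the scene. Friction and masses are not known exactly. Their poses are not given: they have to be found in the camera images.
- mixer: fixed jar mixer: blue platform 190 (x) x 370 (y) mm, top 30 mm above the bench. Origin: centre of its underside; x away from the robot at yaw 0. Left part: three rubber pads (54 mm across) in a row at x = +40, y = +11, +73, +135 mm; clear fence behind at x = +68 mm, 65 mm high. Right part: hollow lever housing, x -58 to +58, y -182 to -95 mm; lever pivot at (0, -125, 20) mm
- rail (a joint): guard rail in front of the row, m: steel bar 10 mm thick along y, top 68 mm above the bench; 0 = open (at x = -28 mm of the mixer), grows as the lever drives it towards the jars; 0.018 at the middle notch, 0.036 at the far notch (then 4 mm short of a well-placed jar)
- gate: steel gate plate on the lever housing, 6 mm thick, top 113 mm above the bench; axes as the mixer's, origin at the plate's middle above the lever's pivot. Slot along x, 18 mm wide, centre line y = +8 mm, x from -39 to +39 mm. Three notches 18 mm wide open from it towards -y at x = -30 (lever starts here), 0 and +30 mm, with 12 mm teeth between; the rod rests in them at y = -9 mm
- lever_swing (a joint): lever's swing along the slot, rad: about 0 in the near notch (nearest the robot), 0.32 at the middle notch, 0.64 at the far notch; grows as the knob goes towards the mixer's +x. Stiff: about 2.5 N at the knob, stays where left
- lever_side (a joint): lever's sideways lean, rad: 0 = fully home in a notch (knob towards the mixer's -y), 0.2 = in the slot against its far wall (knob towards +y); it can pass the teeth above about 0.16. About 1.6 N at the knob, stays where left
- lever_knob (a point): centre of the lever's black pear-shaped knob (33 mm across, 54 mm tall, steel rod 10 mm below it), 168 mm from the pivot; the knob reaches 18 mm above and 36 mm below this point. About 180 mm above the bench
- lever_rod (a point): point on the lever's 10 mm rod where it passes through the gate plate, 90 mm from the pivot
- pointer: black arrow 30 mm long, 19 mm wide, 4 mm high, fixed on the gate plate on the -y side of the marked notch and pointing at it (+y); it marks either the middle or the far notch. The other of the two has a round black stud (12 mm) instead. Origin: centre of the arrow's underside
- marked_notch (a point): centre of the rod's resting place at the bottom of the marked notch, at the level of the gate plate (110 mm above the bench)
- free_place: the empty pad: centre of its top, 30 mm above the bench. It is one of the three pads; axes as the mixer's
- jar1: the stray jar on the bench: amber jar with white label and white cap, 46 mm across (cap 43 mm), 98 mm tall, 0.16 kg. Origin: centre of its underside
- jar2: one of two jars of the same kind already on the mixer's pads. Origin: centre of its underside
- jar3: the other jar already on the mixer's pads. Origin: centre of its underside
- timer: bystander: white bench timer, 62 mm wide, 75 mm high
- pot: bystander: squat white pot with lid, 72 mm across, 58 mm high
- marker: bystander: white marker pen with black cap lying on the bench, 137 mm long
- tip_box: bystander: pipette tip box with clear lid, 80 x 120 mm, 67 mm high
- beaker: bystander: clear plastic beaker, 68 mm across the rim, 85 mm high

How it is judged:
By the outcome, as a careful person would: the job done as asked, in the order asked, and still so for the second after the job is handed in, with the robot touching nothing.
It also fails if it takes over 72 s, if anything falls off the work surface, if the arm or the gripper's body presses on something with over 40 N, if the wrist force passes 120 N, or if a joint passes its speed limit or range.

## Working session

There is one attempt and no reset: what is moved stays moved. The work goes in short steps, Python scripts to look and compute and a tool call to move; the robot and the scene stay as the last step left them, time stands still between calls to the robot, and variables do not carry over. Pictures are saved under pics/ and viewed, at most 13 in all, crops included, and the job is handed in when it is done.

Besides the shell and the picture viewer there is one more tool, called after ">>>" in YAML: its name, and indented under it one key for each argument. apply_moves: Moves the arm, as the interface text tells. Its arguments: {"type":"object","properties":{"targets":{"type":"array","items":{"type":"array","items":{"type":"number"}}},"squeeze":{"type":"number"}},"required":["targets"]}

```bash
mkdir -p pics; ls
python3 - <<'E'
from rig import arm
import cv2,numpy as np,json
s=arm.state(); print(s['t'],s['tool_pos'],s['ee_rot'],s['finger_gap'],arm.grip_depth)
for n in ['scene','top']:
    im=arm.snapshot(n); cv2.imwrite(f'pics/{n}0.png',cv2.cvtColor(im,cv2.COLOR_RGB2BGR))
    m=arm.camera_model(n); print(n,{k:np.round(v,4).tolist() if not isinstance(v,str) else v for k,v in m.items()})
E
```

```text
pics
0.0 [0.29467458 0.63450246 0.21330974] [[-9.06962090e-01  4.21211964e-01 -4.98447848e-04]
 [ 4.21212258e-01  9.06961545e-01 -9.94663384e-04]
 [ 3.31089123e-05 -1.11207433e-03 -9.99999381e-01]] 0.09110530074808544 0.0188
scene {'fovy': 57.8826, 'cx': 275.8151, 'cy': 214.5298, 'camera_from_world': [[0.581, 0.8138, -0.0122, -0.358], [-0.4954, 0.3656, 0.788, 0.1296], [0.6457, -0.4518, 0.6156, -1.3136], [0.0, 0.0, 0.0, 1.0]]}
top {'fovy': 54.0156, 'cx': 274.7544, 'cy': 213.4903, 'camera_from_world': [[-0.0123, -0.9999, -0.0098, 0.0672], [0.9917, -0.0134, 0.1282, -0.5383], [-0.1283, -0.0081, 0.9917, -1.0717], [0.0, 0.0, 0.0, 1.0]]}
```

View pics/scene0.png

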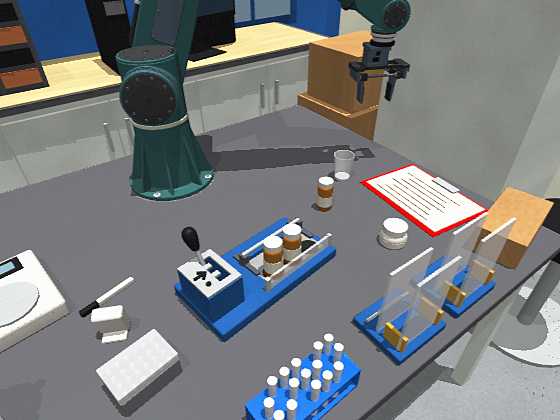

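View pics/top0.png

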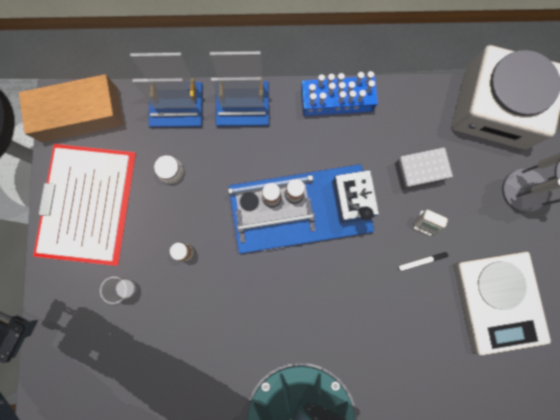

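The scene view shows the empty pad at the left (+y) end of the row, near the top-view pixel (249,201). The stray jar is at (181,252), and the lever is at (366,212) in the near notch. I'll take magnified crops to measure these.

Run:
```python
import cv2
a=cv2.imread('pics/top0.png')[155:275,150:390]; cv2.imwrite('pics/topc.png',cv2.resize(a,None,fx=3.3,fy=3.3,interpolation=cv2.INTER_CUBIC))
a=cv2.imread('pics/scene0.png')[165:345,165:345]; cv2.imwrite('pics/scenec.png',cv2.resize(a,None,fx=3.3,fy=3.3,interpolation=cv2.INTER_CUBIC))
```

```text
(no output)
```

View pics/topc.png

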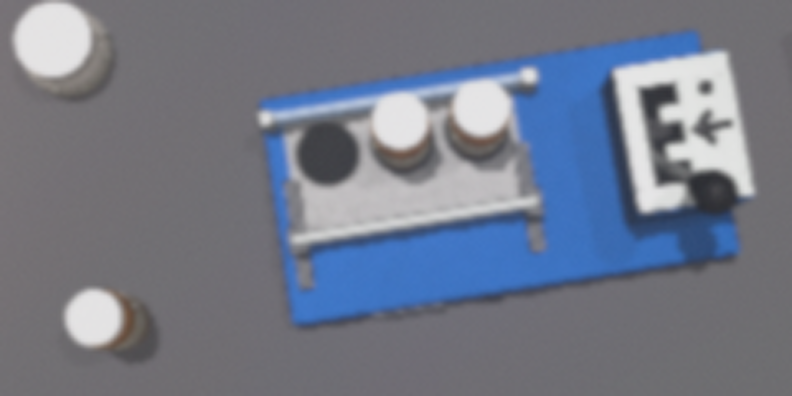

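View pics/scenec.png

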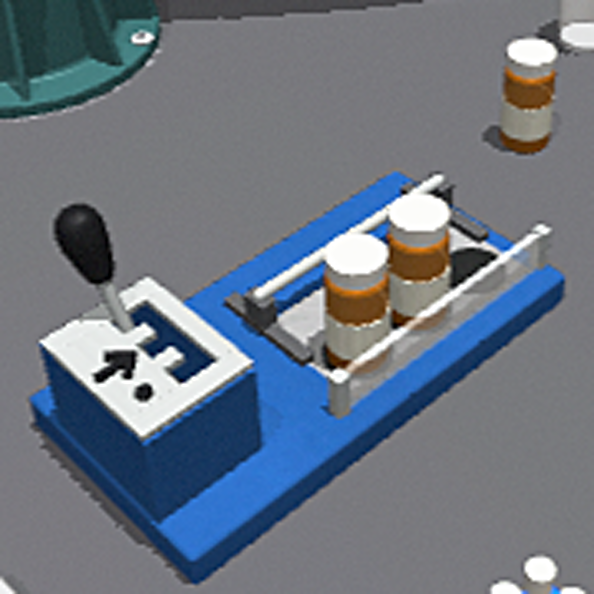

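```bash
cat > h.py <<'E'
import numpy as np,cv2
from rig import arm
def proj(m,P):
    T=np.array(m['camera_from_world']); p=np.atleast_2d(P)@T[:3,:3].T+T[:3,3]
    f=210/np.tan(np.radians(m['fovy'])/2)
    return np.c_[m['cx']+f*p[:,0]/-p[:,2], m['cy']+f*p[:,1]/p[:,2]]
def ray(m,uv,z):
    T=np.array(m['camera_from_world']);R=T[:3,:3];C=-R.T@T[:3,3]; f=210/np.tan(np.radians(m['fovy'])/2)
    d=R.T@np.array([(uv[0]-m['cx'])/f,-(uv[1]-m['cy'])/f,-1]); return C+d*(z-C[2])/d[2]
def place(q,P):
    c,s=np.cos(q[2]),np.sin(q[2]); P=np.atleast_2d(P)
    return np.c_[q[0]+c*P[:,0]-s*P[:,1],q[1]+s*P[:,0]+c*P[:,1],P[:,2]]
E
python3 - <<'E'
from h import *
from scipy.optimize import least_squares
mt,ms=arm.camera_model('top'),arm.camera_model('scene')
B=lambda x,y:(x,y,30); G=lambda x,y:(x,y,113)
top=[(B(-95,185),296,325),(B(-95,-185),737,256),(B(95,-185),697,32),(G(58,-95),612,68),(G(58,-182),727,50),(G(-58,-182),755,193),(G(-58,-95),637,213),(B(40,135),328,152),((40,73,128),401,120),((40,11,128),480,107)]
sc=[(B(95,-185),197,558),(B(-95,-185),33,400),(B(95,185),563,285),(G(58,-182),148,437),(G(-58,-182),42,342),(G(58,-95),258,368),(G(-58,-95),147,279),((40,11,128),357,252),((40,73,128),420,213)]
tp=np.array([t[0] for t in top])/1e3; tu=(np.array([t[1:] for t in top])+.5)/3.3-.5+[150,155]
sp=np.array([t[0] for t in sc])/1e3; su=(np.array([t[1:] for t in sc])+.5)/3.3-.5+[165,165]
ft=lambda q:(proj(mt,place(q,tp))-tu); fs=lambda q:(proj(ms,place(q,sp))-su)
for f in (lambda q:ft(q).ravel(),lambda q:fs(q).ravel(),lambda q:np.r_[ft(q).ravel(),fs(q).ravel()]):
    r=least_squares(f,[.65,0,0.1],loss='soft_l1'); print(r.x)
q=r.x; print(np.round(ft(q),1).tolist());print(np.round(fs(q),1).tolist())
print('pad',place(q,[.04,.135,.03]),'knobpivot',place(q,[0,-.125,.02]))
c=lambda u,v,o:(np.array([u,v])+.5)/3.3-.5+o
print('jar top',ray(mt,c(94,318,[150,155]),.098),'scene',ray(ms,c(532,50,[165,165]),.098))
print('jar2/3 top',ray(mt,c(401,120,[150,155]),.128),ray(mt,c(480,107,[150,155]),.128),place(q,[[.04,.073,0],[.04,.011,0]]))
print('knob',ray(mt,c(714,191,[150,155]),.18),ray(ms,c(84,238,[165,165]),.18))
E
```

```text
[ 0.55449603 -0.00889147  0.14225705]
[ 0.55682868 -0.0075455   0.1592084 ]
[ 0.55571757 -0.00796789  0.15120079]
[[-1.7, 0.2], [1.1, -1.5], [-0.2, -1.9], [-0.3, -1.2], [-1.2, -1.3], [-0.7, 0.3], [0.6, -0.1], [-0.7, 0.3], [-1.0, -0.3], [-0.3, -0.5]]
[[-1.4, 1.3], [-2.0, -0.9], [1.4, -3.3], [-1.1, 0.6], [-1.1, -0.8], [-0.7, -1.5], [-0.0, -1.3], [-0.3, 0.3], [-0.3, -0.4]]
pad [[0.57492678 0.1315169  0.03      ]] knobpivot [[ 0.57454573 -0.13154175  0.02      ]]
jar top [0.43939386 0.30319993 0.098     ] scene [0.43951412 0.3070084  0.098     ]
jar2/3 top [0.58335163 0.06767383 0.128     ] [0.5924279  0.00824665 0.128     ] [[0.58426555 0.07022426 0.        ]
 [0.59360433 0.00893162 0.        ]]
knob [ 0.51977321 -0.15330276  0.18      ] [ 0.527912  -0.1540574  0.18     ]
```

The arrow points at the middle notch, since the stud is at the far one. The mixer is at about (0.556, -0.008) with yaw 0.15, and the jar at about (0.4395, 0.305). Now moving.

>>> apply_moves:
  targets:
    - [0, 0, 0.313, -1, -0.9, 0, 1]
    - [0, 0, 0.313, -1, -0.9, 0, 1]
    - [0, 0, 0.313, -1, -0.9, 0, 1]
    - [0, 0, 0.313, -1, -0.9, 0, 1]
    - [0, 0, 0.313, -1, -0.9, 0, 1]
    - [0, 0, 0.313, -1, -0.9, 0, 1]
    - [0, 0, 0.313, -1, -0.9, 0, 1]
    - [0, 0, 0.313, -1, -0.9, 0, 1]
    - [0, 0, 0.313, -1, -0.9, 0, 1]
    - [0, 0, 0.313, -1, -0.9, 0, 1]
    - [0, 0, 0.313, -1, -0.9, 0, 1]

```text
t: 1.02
tool_pos: [0.3739, 0.4493, 0.2138]
ee_rot: [[-0.156, 0.988, -0.0], [0.988, 0.156, -0.0], [-0.0, -0.0, -1.0]]
ft_force: [-0.2, -0.4, 0.1]
finger_gap: 0.0912
finger_force: 0.0
```

```bash
cat >> h.py <<'E'
def rel(p):
    s=arm.state(); R=np.array(s['ee_rot']); 
    print('t',round(s['t'],2),'pos',np.round(s['tool_pos'],4),'yaw_y',round(np.degrees(np.arctan2(R[1,1],R[0,1])),2),'gap',round(s['finger_gap'],4),'F',np.round(s['ft_force'],1))
    print('rel',np.round(R.T@(np.array(p)-s['tool_pos'])/.15,3))
E
python3 - <<'E'
from h import *
rel([.4395,.305,.2])
im=arm.snapshot('wrist');cv2.imwrite('pics/w0.png',cv2.cvtColor(im,cv2.COLOR_RGB2BGR))
print(proj(arm.camera_model('wrist'),[[.4395,.305,.098],[.4395,.305,0]]),arm.camera_model('wrist'))
E
```

```text
t 1.02 pos [0.3739 0.4493 0.2138] yaw_y 8.97 gap 0.0912 F [-0.2 -0.4  0.1]
rel [-1.018  0.282  0.092]
[[324.50049671 342.08132396]
 [315.44833023 291.26428328]] {'fovy': 64.77406003283298, 'cx': 282.1531168977152, 'cy': 205.22451019523072, 'camera_from_world': array([[ 9.87869426e-01,  1.55284242e-01, -8.95114756e-04,
        -4.37684518e-01],
       [-1.49011972e-01,  9.46313681e-01, -2.86855103e-01,
        -3.36438937e-01],
       [-4.36970179e-02,  2.83508769e-01,  9.57973564e-01,
        -5.03248212e-01],
       [ 0.00000000e+00,  0.00000000e+00,  0.00000000e+00,
         1.00000000e+00]])}
```

View pics/w0.png

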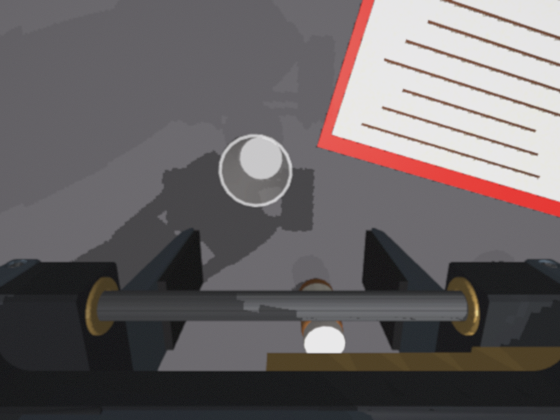

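The wrist view shows the jar cap at (324,341), matching the predicted (324.5,342). Next I move over it and descend.

>>> apply_moves:
  targets:
    - [0, 0, 0, -1, 0.282, 0.09, 1]
    - [0, 0, 0, -1, 0.282, 0.09, 1]
    - [0, 0, 0, -1, 0.282, 0.09, 1]
    - [0, 0, 0, -1, 0.282, 0.09, 1]
    - [0, 0, 0, -1, 0.282, 0.09, 1]
    - [0, 0, 0, -1, 0.282, 0.09, 1]

```text
t: 1.57
tool_pos: [0.4391, 0.3064, 0.2004]
ee_rot: [[-0.152, 0.988, -0.0], [0.988, 0.152, -0.0], [-0.0, -0.0, -1.0]]
ft_force: [-0.7, 0.8, -0.7]
finger_gap: 0.0913
finger_force: 0.0
```

Run:
```python
from h import *
rel([.4395,.305,.05])
```

```text
t 1.57 pos [0.4391 0.3064 0.2004] yaw_y 8.72 gap 0.0913 F [-0.7  0.8 -0.7]
rel [-1.000e-02  1.000e-03  1.002e+00]
```

>>> apply_moves:
  targets:
    - [0, 0, 0, -0.012, 0, 0.25, 1]
    - [0, 0, 0, -0.012, 0, 0.5, 1]
    - [0, 0, 0, -0.012, 0, 0.75, 1]
    - [0, 0, 0, -0.012, 0, 0.9, 1]
    - [0, 0, 0, -0.012, 0, 1, 1]
    - [0, 0, 0, -0.012, 0, 1, 1]
    - [0, 0, 0, -0.012, 0, 1, -1]
    - [0, 0, 0, -0.012, 0, 1, -1]
    - [0, 0, 0, -0.012, 0, 1, -1]
    - [0, 0, 0, -0.012, 0, 1, -1]
    - [0, 0, 0, -0.012, 0, 1, -1]
    - [0, 0, 0, -0.012, 0, 1, -1]
    - [0, 0, 0, -0.012, 0, 1, -1]
    - [0, 0, 0, -0.012, 0, 1, -1]
  squeeze: 15

```text
t: 2.73
tool_pos: [0.4391, 0.3057, 0.0507]
ee_rot: [[-0.152, 0.988, 0.0], [0.988, 0.152, 0.0], [0.0, 0.0, -1.0]]
ft_force: [1.0, 0.6, 3.3]
finger_gap: 0.0456
finger_force: 15.0
```

>>> apply_moves:
  targets:
    - [0, 0, 0, 0, 0, -0.15, -1]
    - [0, 0, 0, 0, 0, -0.4, -1]
    - [0, 0, 0, 0, 0, -0.65, -1]
    - [0, 0, 0, 0, 0, -0.9, -1]
    - [0, 0, 0, 0, 0, -1, -1]
    - [0, 0, 0, 0, 0, -1, -1]

```text
t: 3.23
tool_pos: [0.4406, 0.3067, 0.2044]
ee_rot: [[-0.152, 0.988, 0.005], [0.988, 0.152, 0.003], [0.002, 0.006, -1.0]]
ft_force: [0.6, 0.7, -0.6]
finger_gap: 0.0457
finger_force: 15.0
```

>>> apply_moves:
  targets:
    - [0, 0, 0, -0.2, 0.2, -0.15, -1]
    - [0, 0, 0, -0.4, 0.4, -0.3, -1]
    - [0, 0, 0, -0.6, 0.6, -0.3, -1]
    - [0, 0, 0, -0.8, 0.6, -0.3, -1]
    - [0, 0, 0, -1, 0.6, -0.3, -1]
    - [0, 0, 0, -1, 0.6, -0.3, -1]

```text
t: 3.73
tool_pos: [0.5511, 0.1669, 0.2437]
ee_rot: [[-0.149, 0.989, -0.002], [0.989, 0.149, -0.001], [-0.001, -0.002, -1.0]]
ft_force: [-0.6, 1.1, -1.3]
finger_gap: 0.0456
finger_force: 15.0
```

>>> apply_moves:
  targets:
    - [0, 0, 0, -0.2, 0, 0, -1]
    - [0, 0, 0, -0.4, 0, 0, -1]
    - [0, 0, 0, -0.6, 0, 0, -1]
    - [0, 0, 0, -0.8, 0, 0, -1]
    - [0, 0, 0, -0.9, 0, 0, -1]
    - [0, 0, 0, -0.9, 0, 0, -1]
    - [0, 0, 0, -0.9, 0, 0, -1]

```text
t: 4.32
tool_pos: [0.5707, 0.0375, 0.2441]
ee_rot: [[-0.151, 0.989, -0.002], [0.989, 0.151, 0.0], [0.0, -0.002, -1.0]]
ft_force: [0.9, 0.7, -0.8]
finger_gap: 0.0459
finger_force: 15.0
```

Run:
```python
from h import *
rel([.575,.1315,.2])
m=arm.camera_model('wrist');im=arm.snapshot('wrist');cv2.imwrite('pics/w1.png',cv2.cvtColor(im,cv2.COLOR_RGB2BGR))
np.save('m1.npy',m,allow_pickle=True)
q=[.5557,-.008,.1512]
print(np.round(proj(m,place(q,[[.04,.135,.03],[.04,.073,.128],[.095,.185,.03],[-.095,.185,.03]])),1))
```

```text
t 4.32 pos [0.5707 0.0375 0.2441] yaw_y 8.67 gap 0.0459 F [ 0.9  0.7 -0.8]
rel [0.615 0.123 0.294]
[[300.3  95.4]
 [304.9 166.4]
 [352.9  45.8]
 [174.1  45.9]]
```

View pics/w1.png

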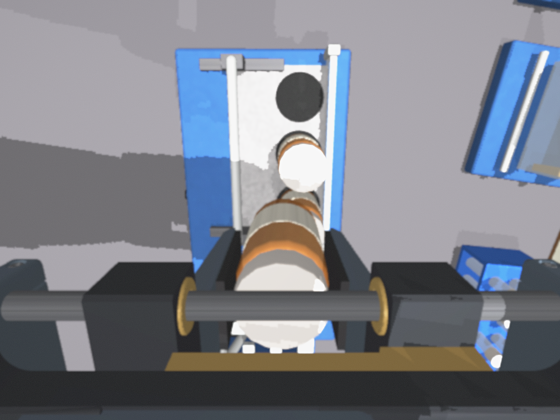

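The pad is at (299.5,97), within about 1 mm of my estimate once lens barrel is allowed for. Next: move above the pad, then lower.

>>> apply_moves:
  targets:
    - [0, 0, 0, 0.15, 0.05, 0, -1]
    - [0, 0, 0, 0.35, 0.1, 0, -1]
    - [0, 0, 0, 0.55, 0.117, 0, -1]
    - [0, 0, 0, 0.61, 0.117, 0, -1]
    - [0, 0, 0, 0.61, 0.117, 0.15, -1]
    - [0, 0, 0, 0.61, 0.117, 0.2, -1]
    - [0, 0, 0, 0.61, 0.117, 0.2, -1]
    - [0, 0, 0, 0.61, 0.117, 0.2, -1]

```text
t: 5.03
tool_pos: [0.5742, 0.1308, 0.215]
ee_rot: [[-0.152, 0.988, -0.002], [0.988, 0.152, -0.0], [-0.0, -0.002, -1.0]]
ft_force: [-0.3, 1.1, -1.6]
finger_gap: 0.0454
finger_force: 15.0
```

Run:
```python
from h import *
rel([.5742,.1312,.0807])
```

```text
t 5.03 pos [0.5742 0.1308 0.215 ] yaw_y 8.76 gap 0.0454 F [-0.3  1.1 -1.6]
rel [0.003 0.002 0.895]
```

>>> apply_moves:
  targets:
    - [0, 0, 0, 0, 0, 0.15, -1]
    - [0, 0, 0, 0, 0, 0.3, -1]
    - [0, 0, 0, 0, 0, 0.45, -1]
    - [0, 0, 0, 0, 0, 0.6, -1]
    - [0, 0, 0, 0, 0, 0.7, -1]
    - [0, 0, 0, 0, 0, 0.78, -1]
    - [0, 0, 0, 0, 0, 0.83, -1]
    - [0, 0, 0, 0, 0, 0.86, -1]
    - [0, 0, 0, 0, 0, 0.87, -1]
    - [0, 0, 0, 0, 0, 0.88, -1]
    - [0, 0, 0, 0, 0, 0.885, -1]
    - [0, 0, 0, 0, 0, 0.885, -1]
    - [0, 0, 0, 0, 0, 0.885, -1]

```text
t: 6.12
tool_pos: [0.575, 0.1308, 0.0832]
ee_rot: [[-0.152, 0.988, 0.001], [0.988, 0.152, 0.0], [0.0, 0.001, -1.0]]
ft_force: [0.7, 1.2, -1.1]
finger_gap: 0.0455
finger_force: 15.0
```

>>> apply_moves:
  targets:
    - [0, 0, 0, 0, 0, 0.005, -1]
    - [0, 0, 0, 0, 0, 0.01, -1]
    - [0, 0, 0, 0, 0, 0.014, -1]
    - [0, 0, 0, 0, 0, 0.017, -1]
    - [0, 0, 0, 0, 0, 0.017, -1]

```text
t: 6.53
tool_pos: [0.575, 0.1308, 0.0806]
ee_rot: [[-0.152, 0.988, 0.0], [0.988, 0.152, 0.0], [-0.0, 0.0, -1.0]]
ft_force: [-1.3, -0.4, 5.3]
finger_gap: 0.0455
finger_force: 15.0
```

Contact has been made at about 6 N. Releasing and lifting clear.

>>> apply_moves:
  targets:
    - [0, 0, 0, 0, 0, 0, -0.1]
    - [0, 0, 0, 0, 0, 0, 0.1]
    - [0, 0, 0, 0, 0, 0, 0.3]
    - [0, 0, 0, 0, 0, 0, 0.5]
    - [0, 0, 0, 0, 0, 0, 0.7]
    - [0, 0, 0, 0, 0, 0, 0.7]
    - [0, 0, 0, 0, 0, -0.1, 0.7]
    - [0, 0, 0, 0, 0, -0.3, 0.7]
    - [0, 0, 0, 0, 0, -0.5, 0.7]
    - [0, 0, 0, 0, 0, -0.75, 0.7]
    - [0, 0, 0, 0, 0, -1, 0.7]
    - [0, 0, 0, 0, 0, -1, 0.7]

```text
t: 7.53
tool_pos: [0.5779, 0.1314, 0.2374]
ee_rot: [[-0.152, 0.988, 0.009], [0.988, 0.152, 0.002], [0.0, 0.009, -1.0]]
ft_force: [1.6, 0.9, 1.1]
finger_gap: 0.0774
finger_force: 0.0
```

>>> apply_moves:
  targets:
    - [0, 0, 0, -0.25, -0.1, -0.1, 0.7]
    - [0, 0, 0, -0.5, -0.2, -0.2, 0.7]
    - [0, 0, 0, -0.75, -0.2, -0.2, 0.7]
    - [0, 0, 0, -0.9, -0.2, -0.2, 0.7]
    - [0, 0, 0, -0.9, -0.2, -0.2, 0.7]
    - [0, 0, 0, -0.9, -0.2, -0.2, 0.7]

```text
t: 8.03
tool_pos: [0.5656, -0.0082, 0.26]
ee_rot: [[-0.15, 0.989, 0.0], [0.989, 0.15, 0.0], [0.0, 0.0, -1.0]]
ft_force: [1.2, 0.3, 0.4]
finger_gap: 0.0773
finger_force: 0.0
```

Run:
```python
from h import *
q=[.5557,-.008,.1512]
rel(place(q,[-.03,-.134,.2])[0])
m=arm.camera_model('wrist');w=arm.snapshot('wrist');s=arm.snapshot('scene')
c=cv2.resize(s[165:345,165:345],None,fx=2.33,fy=2.33,interpolation=cv2.INTER_CUBIC)[:420]
cv2.imwrite('pics/c2.png',cv2.cvtColor(np.hstack([w[:,140:500],c]),cv2.COLOR_RGB2BGR))
P=place(q,[[.04,.135,.128],[.04,.073,.128],[.04,.011,.128]])
print(np.round(proj(m,P)-[140,0],1))
print(np.round((proj(arm.camera_model('scene'),P)-165)*2.33+[360,0],1))
```

```text
t 8.03 pos [ 0.5656 -0.0082  0.26  ] yaw_y 8.63 gap 0.0773 F [1.2 0.3 0.4]
rel [-0.882 -0.264  0.4  ]Traceback (most recent call last):
  File "<stdin>", line 6, in <module>
    return _nx.concatenate(arrs, 1, dtype=dtype, casting=casting)
           ~~~~~~~~~~~~~~~^^^^^^^^^^^^^^^^^^^^^^^^^^^^^^^^^^^^^^^
ValueError: all the input array dimensions except for the concatenation axis must match exactly, but along dimension 0, the array at index 0 has size 420 and the array at index 1 has size 419
```

Run:
```python
from h import *
q=[.5557,-.008,.1512]
m=arm.camera_model('wrist');w=arm.snapshot('wrist');s=arm.snapshot('scene')
c=cv2.resize(s[165:345,165:345],(420,420),interpolation=cv2.INTER_CUBIC)
cv2.imwrite('pics/c2.png',cv2.cvtColor(np.hstack([w[:,140:500],c]),cv2.COLOR_RGB2BGR))
P=place(q,[[.04,.135,.128],[.04,.073,.128],[.04,.011,.128]])
print(np.round(proj(m,P)-[140,0],1))
print(np.round((proj(arm.camera_model('scene'),P)-165)*2.33+[360,0],1))
```

```text
[[180.5  37.9]
 [178.  115.2]
 [175.9 183.7]]
[[696.3 121.4]
 [655.1 148.5]
 [610.5 177.8]]
```

View pics/c2.png

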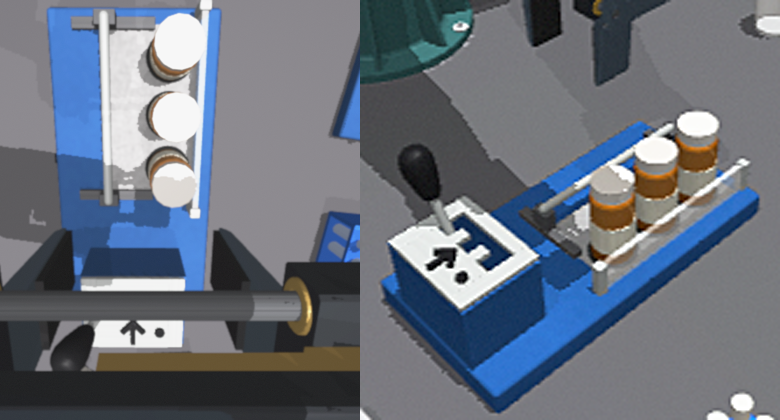

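All three jars are in a row. The placed cap is at (179,41) against a predicted (180,38), and in the scene half at (697,122) against (696,121). The lever is still in the near notch, and the arrow points at the middle one. Next is the knob, with the tool tilted along the lever.

Run:
```python
from h import *
q=[.5557,-.008,.1512]
for p in ([-.072,-.142,.236],[-.0473,-.1418,.160]): rel(place(q,p)[0])
```

```text
t 8.23 pos [ 0.5654 -0.0063  0.2599] yaw_y 8.81 gap 0.0779 F [-0.3 -0.7 -0.1]
rel [-0.947 -0.548  0.159]
t 8.23 pos [ 0.5654 -0.0063  0.2599] yaw_y 8.81 gap 0.0779 F [-0.3 -0.7 -0.1]
rel [-0.946 -0.383  0.666]
```

>>> apply_moves:
  targets:
    - [0, 0, 0, -0.2, -0.2, 0, 1]
    - [-0.03, 0, 0, -0.4, -0.4, 0, 1]
    - [-0.06, 0, 0, -0.6, -0.548, 0, 1]
    - [-0.1, 0, 0, -0.8, -0.548, 0.08, 1]
    - [-0.1, 0, 0, -0.946, -0.548, 0.159, 1]
    - [-0.1, 0, 0, -0.946, -0.548, 0.159, 1]
    - [-0.1, 0, 0, -0.946, -0.548, 0.159, 1]
    - [-0.1, 0, 0, -0.946, -0.548, 0.159, 1]

```text
t: 8.9
tool_pos: [0.5062, -0.1591, 0.2365]
ee_rot: [[-0.153, 0.94, 0.305], [0.988, 0.145, 0.047], [0.0, 0.309, -0.951]]
ft_force: [0.4, 0.5, 0.5]
finger_gap: 0.0911
finger_force: 0.0
```

Run:
```python
from h import *
q=[.5557,-.008,.1512]
rel(place(q,[-.0473,-.1418,.160])[0])
m=arm.camera_model('scene');s=arm.snapshot('scene')
cv2.imwrite('pics/s3.png',cv2.cvtColor(cv2.resize(s[150:300,130:280],(600,600),interpolation=cv2.INTER_CUBIC),cv2.COLOR_RGB2BGR))
```

```text
t 8.9 pos [ 0.5062 -0.1591  0.2365] yaw_y 8.78 gap 0.0911 F [0.4 0.5 0.5]
rel [ 0.001 -0.003  0.535]
```

View pics/s3.png

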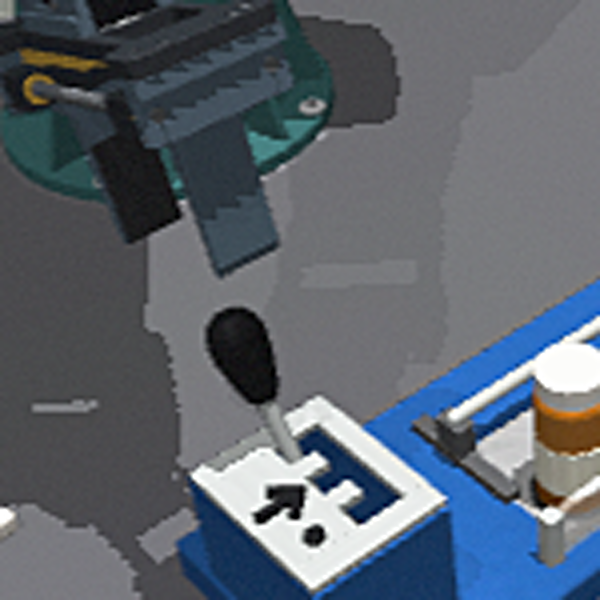

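The open fingers sit above the knob (crop (240,345)), aligned with the lever axis. Descending and gripping.

>>> apply_moves:
  targets:
    - [0, 0, 0, 0, 0, 0.15, 1]
    - [0, 0, 0, 0, 0, 0.3, 1]
    - [0, 0, 0, 0, 0, 0.45, 1]
    - [0, 0, 0, 0, 0, 0.535, 1]
    - [0, 0, 0, 0, 0, 0.535, 1]
    - [0, 0, 0, 0, 0, 0.535, -1]
    - [0, 0, 0, 0, 0, 0.535, -1]
    - [0, 0, 0, 0, 0, 0.535, -1]
    - [0, 0, 0, 0, 0, 0.535, -1]
    - [0, 0, 0, 0, 0, 0.535, -1]
    - [0, 0, 0, 0, 0, 0.535, -1]
    - [0, 0, 0, 0, 0, 0.535, -1]
    - [0, 0, 0, 0, 0, 0.535, -1]
    - [0, 0, 0, 0, 0, 0.535, -1]
  squeeze: 12

```text
t: 10.12
tool_pos: [0.5302, -0.1562, 0.1599]
ee_rot: [[-0.152, 0.94, 0.305], [0.988, 0.145, 0.047], [0.0, 0.309, -0.951]]
ft_force: [-3.3, 0.1, 0.4]
finger_gap: 0.0342
finger_force: 1.4
```

>>> apply_moves:
  targets:
    - [0, 0, 0, 0, 0, 0, -1]
    - [0, 0, 0, 0, 0, 0, -1]
    - [0, 0, 0, 0.04, 0, 0, -1]
    - [0, 0, 0, 0.08, 0, 0, -1]
    - [0, 0, 0, 0.12, 0, 0, -1]
    - [0, 0, 0, 0.16, 0, 0, -1]
    - [0, 0, 0, 0.19, 0, 0, -1]
    - [0, 0, 0, 0.21, 0, 0, -1]
    - [0, 0, 0, 0.21, 0, 0, -1]

```text
t: 10.87
tool_pos: [0.5256, -0.1243, 0.1598]
ee_rot: [[-0.153, 0.94, 0.306], [0.988, 0.145, 0.047], [-0.0, 0.309, -0.951]]
ft_force: [4.9, -2.5, -7.9]
finger_gap: 0.0306
finger_force: 12.0
```

>>> apply_moves:
  targets:
    - [0, 0, 0, 0.01, 0, 0, -1]
    - [0, 0, 0, 0.02, 0, 0, -1]
    - [0, 0, 0, 0.02, 0, 0, -1]

```text
t: 11.12
tool_pos: [0.5254, -0.1224, 0.1598]
ee_rot: [[-0.152, 0.94, 0.306], [0.988, 0.145, 0.046], [-0.002, 0.31, -0.951]]
ft_force: [4.2, -13.1, -10.4]
finger_gap: 0.0308
finger_force: 12.0
```

Run:
```python
from h import *
q=[.5557,-.008,.1512]
rel(place(q,[0,-.125+.016,.186-.0188])[0])
s=arm.snapshot('scene')
cv2.imwrite('pics/s4.png',cv2.cvtColor(cv2.resize(s[170:290,150:270],(600,600),interpolation=cv2.INTER_CUBIC),cv2.COLOR_RGB2BGR))
```

```text
t 11.12 pos [ 0.5254 -0.1224  0.1598] yaw_y 8.79 gap 0.0308 F [  4.2 -13.1 -10.4]
rel [-0.004  0.314  0.051]
```

View pics/s4.png

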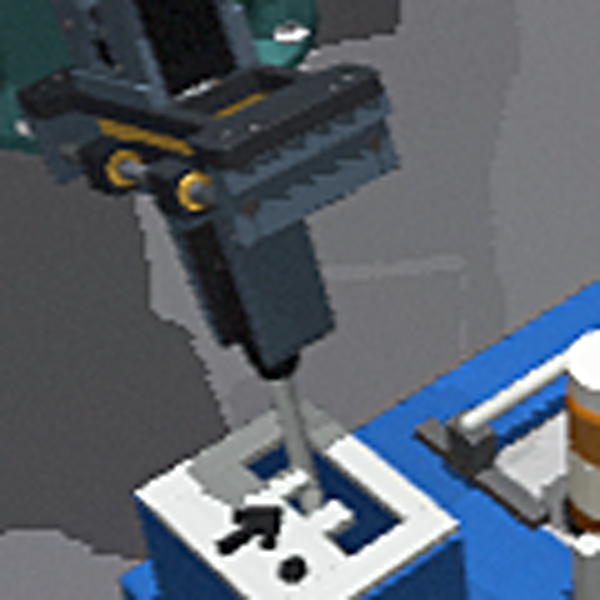

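The lever is against the slot's far wall at 13 N. Next I swing it to the middle notch, turning the tool with it.

>>> apply_moves:
  targets:
    - [0, 0, 0, -0.012, 0, 0, -1]
    - [0.016, 0, 0, -0.012, 0.052, 0.002, -1]
    - [0.033, 0, 0, -0.012, 0.105, 0.006, -1]
    - [0.05, 0, 0, -0.012, 0.157, 0.013, -1]
    - [0.066, 0, 0, -0.012, 0.21, 0.023, -1]
    - [0.083, 0, 0, -0.012, 0.262, 0.036, -1]
    - [0.1, 0, 0, -0.012, 0.314, 0.051, -1]
    - [0.1, 0, 0, -0.012, 0.314, 0.051, -1]
    - [0.1, 0, 0, -0.012, 0.314, 0.051, -1]

```text
t: 11.92
tool_pos: [0.5728, -0.1163, 0.1674]
ee_rot: [[-0.153, 0.988, 0.002], [0.988, 0.153, 0.0], [-0.0, 0.002, -1.0]]
ft_force: [1.1, -2.3, 4.3]
finger_gap: 0.0304
finger_force: 12.0
```

Run:
```python
from h import *
q=[.5557,-.008,.1512]
rel(place(q,[0,-.125-.0168,.186-.0188])[0])
w=arm.snapshot('top')
cv2.imwrite('pics/t5.png',cv2.cvtColor(cv2.resize(w[150:250,300:400],(600,600),interpolation=cv2.INTER_CUBIC),cv2.COLOR_RGB2BGR))
s=arm.snapshot('scene')
cv2.imwrite('pics/s5.png',cv2.cvtColor(cv2.resize(s[170:290,150:310],(800,600),interpolation=cv2.INTER_CUBIC),cv2.COLOR_RGB2BGR))
```

```text
t 11.92 pos [ 0.5728 -0.1163  0.1674] yaw_y 8.81 gap 0.0304 F [ 1.1 -2.3  4.3]
rel [-0.214 -0.004  0.001]
```

View pics/s5.png

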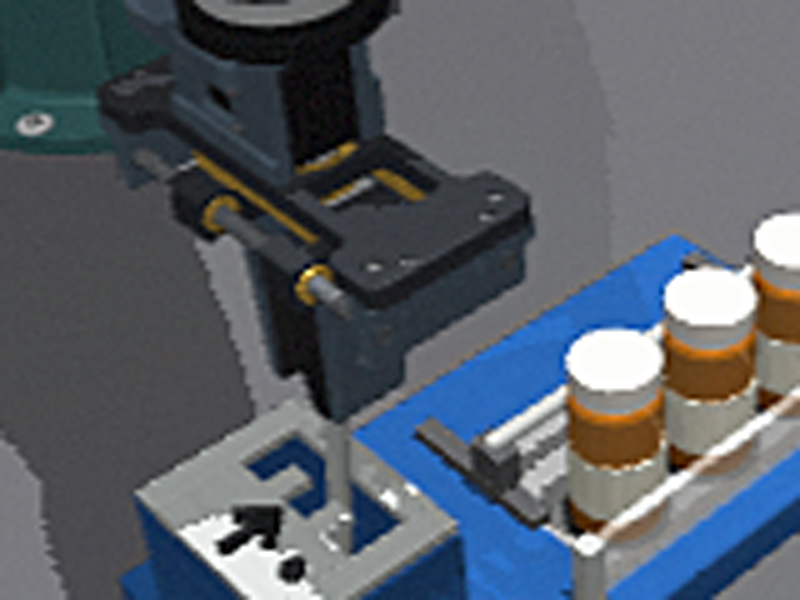

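The rod now stands in the slot opposite the middle notch, and the rail has moved up. Pushing it home.

>>> apply_moves:
  targets:
    - [0, 0, 0, -0.04, -0.003, 0, -1]
    - [0, 0, 0, -0.08, -0.003, 0, -1]
    - [0, 0, 0, -0.12, -0.003, 0, -1]
    - [0, 0, 0, -0.15, -0.003, 0, -1]
    - [0, 0, 0, -0.18, -0.003, 0, -1]
    - [0, 0, 0, -0.2, -0.003, 0, -1]
    - [0, 0, 0, -0.21, -0.003, 0, -1]
    - [0, 0, 0, -0.22, -0.003, 0, -1]
    - [0, 0, 0, -0.22, -0.003, 0, -1]

```text
t: 12.77
tool_pos: [0.5764, -0.1495, 0.167]
ee_rot: [[-0.152, 0.988, -0.0], [0.988, 0.152, 0.0], [0.0, -0.0, -1.0]]
ft_force: [1.3, 1.4, 0.5]
finger_gap: 0.0307
finger_force: 12.0
```

>>> apply_moves:
  targets:
    - [0, 0, 0, -0.01, 0, 0, -1]
    - [0, 0, 0, -0.015, 0, 0, -1]
    - [0, 0, 0, -0.02, 0, 0, -1]
    - [0, 0, 0, -0.02, 0, 0, -1]

```text
t: 13.1
tool_pos: [0.5768, -0.1523, 0.1669]
ee_rot: [[-0.152, 0.988, -0.001], [0.988, 0.152, 0.0], [0.0, -0.001, -1.0]]
ft_force: [1.8, 2.9, -4.4]
finger_gap: 0.0308
finger_force: 12.0
```

>>> apply_moves:
  targets:
    - [0, 0, 0, -0.01, 0, 0, -1]
    - [0, 0, 0, -0.015, 0, 0, -1]
    - [0, 0, 0, -0.015, 0, 0, -1]

```text
t: 13.35
tool_pos: [0.577, -0.1544, 0.1668]
ee_rot: [[-0.152, 0.988, -0.001], [0.988, 0.152, 0.001], [0.001, -0.001, -1.0]]
ft_force: [2.0, 5.2, -7.5]
finger_gap: 0.0304
finger_force: 12.0
```

>>> apply_moves:
  targets:
    - [0, 0, 0, -0.01, 0, 0, -1]
    - [0, 0, 0, -0.02, 0, 0, -1]
    - [0, 0, 0, -0.02, 0, 0, -1]

```text
t: 13.6
tool_pos: [0.5772, -0.1563, 0.1667]
ee_rot: [[-0.152, 0.988, -0.002], [0.988, 0.152, 0.003], [0.003, -0.001, -1.0]]
ft_force: [0.6, 16.7, -4.2]
finger_gap: 0.0306
finger_force: 12.0
```

The lever is at its hard stop. Easing off, releasing and retreating upward.

>>> apply_moves:
  targets:
    - [0, 0, 0, 0.008, 0, 0, -1]
    - [0, 0, 0, 0.008, 0, 0, -0.2]
    - [0, 0, 0, 0.008, 0, 0, 0]
    - [0, 0, 0, 0.008, 0, 0, 0.4]
    - [0, 0, 0, 0.008, 0, 0, 1]
    - [0, 0, 0, 0.008, 0, 0, 1]
    - [0, 0, 0, 0.008, 0, 0, 1]
    - [0, 0, 0, 0.008, 0, -0.2, 1]
    - [0, 0, 0, 0.008, 0, -0.45, 1]
    - [0, 0, 0, 0.008, 0, -0.7, 1]
    - [0, 0, 0, 0.008, 0, -1, 1]
    - [0, 0, 0, 0.008, 0, -1, 1]

```text
t: 14.6
tool_pos: [0.5804, -0.1573, 0.3252]
ee_rot: [[-0.152, 0.988, 0.009], [0.988, 0.152, -0.003], [-0.004, 0.009, -1.0]]
ft_force: [0.8, -0.1, 1.1]
finger_gap: 0.0913
finger_force: 0.0
```

>>> apply_moves:
  targets:
    - [0, 0, 0, 0, -0.3, 0, 1]
    - [0, 0, 0, 0, -0.6, 0, 1]
    - [0, 0, 0, 0, -0.8, 0, 1]
    - [0, 0, 0, 0, -0.8, 0, 1]
    - [0, 0, 0, 0, -0.8, 0, 1]

```text
t: 15.02
tool_pos: [0.4581, -0.1749, 0.3176]
ee_rot: [[-0.151, 0.989, 0.001], [0.989, 0.151, -0.001], [-0.001, 0.001, -1.0]]
ft_force: [-0.6, -1.0, 0.3]
finger_gap: 0.0914
finger_force: 0.0
```

Run:
```python
from h import *
q=[.5557,-.008,.1512]
rel([.5,0,.3])
s=arm.snapshot('scene'); t=arm.snapshot('top')
a=cv2.resize(s[165:345,165:345],(400,400),interpolation=cv2.INTER_CUBIC); b=cv2.resize(t[145:265,260:380],(400,400),interpolation=cv2.INTER_CUBIC)
cv2.imwrite('pics/f6.png',cv2.cvtColor(np.hstack([a,b]),cv2.COLOR_RGB2BGR))
K=place(q,[[0,-.1418,.187],[0,-.134,.11]])
print(((proj(arm.camera_model('scene'),K)-165)*400/180).round(0),((proj(arm.camera_model('top'),K)-[260,145])*400/120+[400,0]).round(0))
```

```text
t 15.02 pos [ 0.4581 -0.1749  0.3176] yaw_y 8.67 gap 0.0914 F [-0.6 -1.   0.3]
rel [1.111 0.452 0.117]
[[ 84. 180.]
 [102. 235.]] [[745. 143.]
 [714. 164.]]
```

View pics/f6.png

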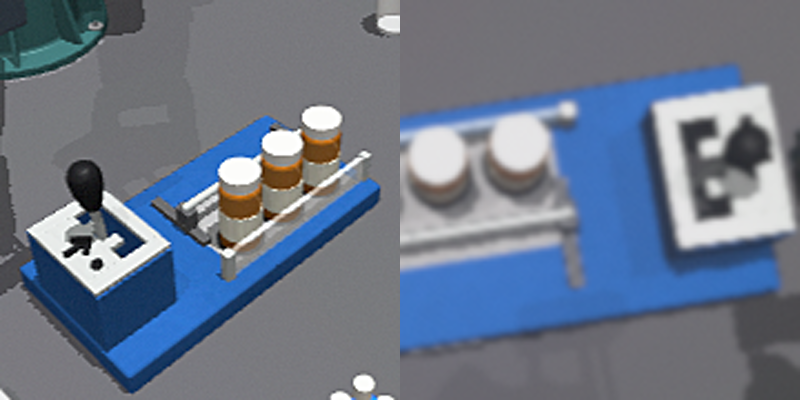

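The lever is home in the middle notch. The knob is at (86,182) in the scene half against a predicted (84,180), and at (747,143) in the top half against (745,143). All three jars stand in a row and the rail is up.

```bash
python3 -c "
from rig import arm
print(arm.sign_off())"
```

```text
the job is handed in; nothing more can be done
None
```

I stood the stray jar upright on the empty pad, within about 1 mm of centre by the camera images, then threw the lever fully home in the middle notch, where the arrow points. The job was handed in at about 15 s, and I was not shown the verdict.

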